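# Find the rocking corner of a router plate and press its shim flat

## Robot

A 7-joint arm with a two-finger parallel gripper is mounted at the origin on the work surface. World frame = base frame: x ahead of the robot, y to its left, z up, the work surface at z = 0. Lengths are in m, angles in rad, forces in N, time in s.
With the tool pointing down it reaches from about 0.4 to 0.9 m from the base axis. Payload 5.6 kg.
Tool frame: the origin (TCP) lies midway between the tips of the shut fingers; the grasp point (between the pads) lies 19 mm behind it; y points along the fingers, z is the direction in which the jaws open and shut, and the axes are right-handed (so a half turn about y gives the same grasp; the last joint's range is limited). The gripper opens to 92 mm and grips with 3 to 60 N. Pads are 20 mm wide; open, the fingers measure 128 mm over their backs; the gripper's body (75 mm by 189 mm) begins 69 mm behind the grasp point.
Start: joints at [-1.374, 0.468, -0.012, 1.603, 0.006, 1.071, -0.056], TCP at [0.154, 0.631, 0.215] pointing down, gripper open.
Joint ranges: [-2.53, 2.53], [-0.31, 2.02], [-1.57, 1.55], [0.28, 2.44], [-1.29, 4.43], [0.15, 1.84], [-2.92, 2.92]. Speed limits (rad/s): [2.57, 2.57, 3.14, 3.14, 3.14, 3.14, 3.14].

## Interface

Orientations are given as a 3x3 rotation matrix whose columns are the frame's x, y, z axes.
In Python, from station import env, effector, solver, viewer, workorder, search_frame, tip_of gives the robot as it stands. Calls block until the motion is done:
- env.reach(position, orientation): joint-space move of the TCP to a pose.
- env.movel(position, frame=None, rate=0.15): straight line of the TCP; frame=None keeps the orientation; rate is the mean speed in m/s.
- env.goto_joints(angles): joint-space move.
- effector.release() and effector.grasp(squeeze=None): open the fingers fully, or close them until they stop; squeeze is the grip in N (None keeps the last).
- env.pause(seconds).
- solver.inverse_kinematics(position, orientation): joint angles nearest the present ones, or None.
- env.sense(): the state.
- viewer.read_camera(name): name is "scene" or "top" or "wrist"; returns (picture, depth): 400x640x3 uint8, red, green, blue; 400x640 float32, m along the optical axis (not along the pixel's ray), 0 where there is no reading.
- viewer.camera_info(name): a dict with "intrinsics" (3x3 intrinsics, pixels), "dist_coeffs" ([k1, k2, p1, p2, k3] as OpenCV has them; the pictures are not rectified), "eye" and "rotation" of the camera in the world; the wrist camera has in their place "T_tool_cam" (4x4, takes a point from camera to tool coordinates, whose origin is the TCP and whose axes are the tool frame's). Camera axes: x right, y up, looking along -z (the intrinsics and any distortion apply to the point x, -y, -z); pixel columns grow to the right and rows downward; lengths in m; the calibration is good to about 2 mm. A picture is of the moment at which its call begins: read the wrist's pose just before it. camera_info takes no time and is no camera call.
A pose or a line that the arm cannot do raises env.PlanningError and nothing moves.
- workorder.finish_job(): hands the job in, once; it reports no verdict.
Trained networks look in the newest picture that a camera, given by its name, has taken for a name from the list of things; names that differ only in an ending like _2 or _b are one class to them, and where a whole thing is asked for, a point or a joint stands for the part that bears it (a point fixed in the world has none). Each returns a list of dicts, best first, with "score" (0 to 1); they miss things now and then, are a little off and sometimes report something else, mostly with a low value. They report only what shows in the picture. A call takes as long as a camera call. They do not tell look-alikes from the thing itself.
- search_frame(camera, name): "at" ([x, y, z] in m, in world coordinates, good to about 4 mm: the middle of the surface that is visible of it).
- tip_of(camera, name): "at" ([x, y, z] in m, in world coordinates, good to about 4 mm: a listed point, or the origin of a listed thing).
The state is a dict: "t": time; "joint_positions": joint angles; "joint_velocities": joint speeds; "tau": joint torques, N m; "ee_pos": TCP position; "tcp_rot": TCP orientation; "wrist_force": force on the tool from outside, world axes, zero at the start; "moment": the same for the moment, N m; "gripper_width": finger opening in m.
Only numpy, scipy, OpenCV 4.12 (cv2) and the standard library are available. Lean on these libraries where they do the work, as an engineer would, in place of code of your own. Each camera call takes 0.05 s, during which the arm holds its last target.

## Task

The steel insert plate of the router table rocks at one corner. Press down on its corners with a fingertip, one after another, to find the one that sinks, then press flat the orange shim of that corner, fully down, and come away. Leave the other three shims standing, pick nothing up, and leave everything else on the bench where it is.

Things in the scene. Friction and masses are not known exactly. Their poses are not given: they have to be found in the camera images.
- bed: bed of a small router table, fixed to the bench: dark wooden rails on pale plywood, 200 mm (x) by 430 mm (y). Origin under its centre at bench height; z up, x away from the robot, y to the robot's left (turned by up to 0.3 rad). Rails under the shims are 42 mm high, end rails 40.5 mm, the aluminium plate stops at the middles of the plate's edges 48.5 mm.
- plate: grey steel plate lying loose in the bed, 120 (x) x 180 (y) x 8 mm, about 1.3 kg, a blue dot near each corner. Origin: centre of its underside, 40 mm above the bench (top at 48 mm). Axes as the bed's. Hidden seats lie under the dots; one corner, unknown which, has a gap: it sinks about 5 mm under 4 to 7 N on its dot and comes back level when let go. The other three give under 1 mm.
- corner_near_left (a point): centre of the blue dot at the plate's near left corner (nearer the robot, on the robot's left), on the plate's top: plate frame x -45 mm, y +75 mm
- shim_near_left (a joint): angle of the shim at the near left corner, rad: 0 to 0.04 standing up as found, 0.5 pressed flat (tab level). A stiff hinge: it stays where it is left; about 4 to 8 N on the tab moves it. Only the shim at the corner with the gap goes fully flat; the others jam after about 0.2 rad.
- shim_near_left_pad (a point): pressing point on top of the near left shim's orange tab (26 mm wide, 46 long, 6 thick). The tab points away from the plate along the bed's +y and slopes up 0.5 rad from a hinge along the bed's x, at bed frame x -45 mm, y +105 mm, height 46 mm. The point lies 33 mm out along the tab: about 64 mm high standing, 49 mm flat.
- corner_near_right (a point): centre of the blue dot at the plate's near right corner (nearer the robot, on the robot's right), on the plate's top: plate frame x -45 mm, y -75 mm
- shim_near_right (a joint): angle of the shim at the near right corner, rad: 0 to 0.04 standing up as found, 0.5 pressed flat (tab level). A stiff hinge: it stays where it is left; about 4 to 8 N on the tab moves it. Only the shim at the corner with the gap goes fully flat; the others jam after about 0.2 rad.
- shim_near_right_pad (a point): pressing point on top of the near right shim's orange tab (26 mm wide, 46 long, 6 thick). The tab points away from the plate along the bed's -y and slopes up 0.5 rad from a hinge along the bed's x, at bed frame x -45 mm, y -105 mm, height 46 mm. The point lies 33 mm out along the tab: about 64 mm high standing, 49 mm flat.
- corner_far_left (a point): centre of the blue dot at the plate's far left corner (farther from the robot, on the robot's left), on the plate's top: plate frame x +45 mm, y +75 mm
- shim_far_left (a joint): angle of the shim at the far left corner, rad: 0 to 0.04 standing up as found, 0.5 pressed flat (tab level). A stiff hinge: it stays where it is left; about 4 to 8 N on the tab moves it. Only the shim at the corner with the gap goes fully flat; the others jam after about 0.2 rad.
- shim_far_left_pad (a point): pressing point on top of the far left shim's orange tab (26 mm wide, 46 long, 6 thick). The tab points away from the plate along the bed's +y and slopes up 0.5 rad from a hinge along the bed's x, at bed frame x +45 mm, y +105 mm, height 46 mm. The point lies 33 mm out along the tab: about 64 mm high standing, 49 mm flat.
- corner_far_right (a point): centre of the blue dot at the plate's far right corner (farther from the robot, on the robot's right), on the plate's top: plate frame x +45 mm, y -75 mm
- shim_far_right (a joint): angle of the shim at the far right corner, rad: 0 to 0.04 standing up as found, 0.5 pressed flat (tab level). A stiff hinge: it stays where it is left; about 4 to 8 N on the tab moves it. Only the shim at the corner with the gap goes fully flat; the others jam after about 0.2 rad.
- shim_far_right_pad (a point): pressing point on top of the far right shim's orange tab (26 mm wide, 46 long, 6 thick). The tab points away from the plate along the bed's -y and slopes up 0.5 rad from a hinge along the bed's x, at bed frame x +45 mm, y -105 mm, height 46 mm. The point lies 33 mm out along the tab: about 64 mm high standing, 49 mm flat.
- depth_bar: small brass block 16 x 10 x 20 mm standing on the bed's left end; origin at the centre of its underside; leave alone
- brass_bush: brass cylinder, 22 mm across, 18 mm high, on the bed's right end; origin at the centre of its underside; leave alone
- mallet: wooden mallet, 260 mm long, lying to the left; origin at the handle line; leave alone
- glue: white bottle, red cap, 60 mm across, 140 mm high, left of the bed; origin at the centre of its underside; leave alone
- tin: tin can, 80 mm across, 100 mm high, right of the bed; origin at the centre of its underside; leave alone
- mug: blue mug, 80 mm across, 90 mm high, to the right; origin at the centre of its underside; leave alone
- offcut: wood offcut 110 x 50 x 40 mm, right of the bed; origin at the centre of its underside; leave alone
- tape: yellow ring (roll), 100 mm across, 24 mm high, to the left; origin at the centre of its underside; leave alone
Not all that is in view belongs to the job. There is more than one size of the plate; the job needs the smaller.

How it is judged:
On the way, in this order (a step that is already met when the one before it is completed fails the run):
1. the rocking corner is pressed down (by more than 3 mm) with a finger while all shims still stand (z of any of corner_near_left, corner_near_right, corner_far_left, corner_far_right in the frame of bed below 0.045 m and contact force between the fingers and plate above 1 N and distance of each of shim_near_left_pad, shim_near_right_pad, shim_far_left_pad, shim_far_right_pad from where it was at the start of the episode below 0.005 m), for 0.1 s.
2. the shim of that corner is pressed flat, the other three still stand (((value of joint shim_near_left above 0.44 rad and distance of each of shim_near_right_pad, shim_far_left_pad, shim_far_right_pad from where it was at the start of the episode below 0.005 m) or (value of joint shim_near_right above 0.44 rad and distance of each of shim_near_left_pad, shim_far_left_pad, shim_far_right_pad from where it was at the start of the episode below 0.005 m) or (value of joint shim_far_left above 0.44 rad and distance of each of shim_near_left_pad, shim_near_right_pad, shim_far_right_pad from where it was at the start of the episode below 0.005 m) or (value of joint shim_far_right above 0.44 rad and distance of each of shim_near_left_pad, shim_near_right_pad, shim_far_left_pad from where it was at the start of the episode below 0.005 m))), for 0.2 s.
At the end, for the whole second after the job is handed in: One shim is flat (joint above 0.44 of 0.5 rad; only the rocking corner's can be), the other three have their pressing points within 5 mm of where they started, the plate lies level (within 0.02 rad) and at rest in its bed, and no bystander has moved 20 mm (((value of joint shim_near_left above 0.44 rad and distance of each of shim_near_right_pad, shim_far_left_pad, shim_far_right_pad from where it was at the start of the episode below 0.005 m) or (value of joint shim_near_right above 0.44 rad and distance of each of shim_near_left_pad, shim_far_left_pad, shim_far_right_pad from where it was at the start of the episode below 0.005 m) or (value of joint shim_far_left above 0.44 rad and distance of each of shim_near_left_pad, shim_near_right_pad, shim_far_right_pad from where it was at the start of the episode below 0.005 m) or (value of joint shim_far_right above 0.44 rad and distance of each of shim_near_left_pad, shim_near_right_pad, shim_far_left_pad from where it was at the start of the episode below 0.005 m)) and angle between plate's own z axis and vertical below 0.02 rad and z of plate in the frame of bed between 0.037 and 0.043 m and horizontal distance between plate and bed below 0.008 m and linear speed of plate below 0.01 m/s and distance of each of depth_bar, brass_bush, mallet, glue, tin, mug, offcut, tape from where it was at the start of the episode below 0.02 m); the robot touches nothing.
It fails at once if a second shim is pressed (pressing points of two shims moved more than 5 mm) ((not (distance of shim_near_left_pad from where it was at the start of the episode below 0.005 m) and not (distance of shim_near_right_pad from where it was at the start of the episode below 0.005 m)) or (not (distance of shim_near_left_pad from where it was at the start of the episode below 0.005 m) and not (distance of shim_far_left_pad from where it was at the start of the episode below 0.005 m)) or (not (distance of shim_near_left_pad from where it was at the start of the episode below 0.005 m) and not (distance of shim_far_right_pad from where it was at the start of the episode below 0.005 m)) or (not (distance of shim_near_right_pad from where it was at the start of the episode below 0.005 m) and not (distance of shim_far_left_pad from where it was at the start of the episode below 0.005 m)) or (not (distance of shim_near_right_pad from where it was at the start of the episode below 0.005 m) and not (distance of shim_far_right_pad from where it was at the start of the episode below 0.005 m)) or (not (distance of shim_far_left_pad from where it was at the start of the episode below 0.005 m) and not (distance of shim_far_right_pad from where it was at the start of the episode below 0.005 m))).
It fails at once if the plate is lifted (its centre more than 8 mm up) or tipped over 0.18 rad (z of plate in the frame of bed above 0.048 m or angle between plate's own z axis and vertical above 0.18 rad).
It fails at once if a bystander is moved more than 20 mm (distance of any of depth_bar, brass_bush, mallet, glue, tin, mug, offcut, tape from where it was at the start of the episode above 0.02 m).
It also fails if it takes over 48 s, if anything falls off the work surface, if the arm or the gripper's body presses on something with over 40 N, if the wrist force passes 120 N, or if a joint passes its speed limit or range.

## Working session

There is one attempt and no reset: what is moved stays moved. The work goes in short steps, each a Python script; the robot and the scene stay as the last script left them, time stands still between calls to the robot, and variables do not carry over. Pictures are saved under pics/ and viewed, and the job is handed in when it is done.

```bash
ls; mkdir -p pics
python3 - <<'E'
from station import env, effector, solver, viewer, workorder, search_frame, tip_of
import cv2
s=env.sense(); print(s)
for c in("scene","top"):
    im,d=viewer.read_camera(c); cv2.imwrite(f"pics/{c}0.png",im[:,:,::-1])
    print(c,viewer.camera_info(c))
    for n in ["plate","bed","corner_near_left","corner_near_right","corner_far_left","corner_far_right","shim_near_left_pad","shim_near_right_pad","shim_far_left_pad","shim_far_right_pad"]:
        print(n,[(r["score"],r["at"]) for r in tip_of(c,n)][:3])
print(env.sense()["t"])
E
```

```text
pics
{'t': 0.0, 'joint_positions': array([-1.37404109,  0.46836454, -0.01161176,  1.60363873,  0.0060419 ,
        1.07142652, -0.05632139]), 'joint_velocities': array([ 0.00018378, -0.00123221,  0.00047532, -0.00164219,  0.00107238,
       -0.00048927, -0.00040585]), 'tau': array([ 3.60539243e-04, -5.20567346e+01, -1.21116021e-02, -2.43751788e+01,
       -5.65252290e-02,  1.72445801e-02,  1.65697184e-04]), 'ee_pos': array([0.15428492, 0.63080359, 0.21364233]), 'tcp_rot': array([[ 9.71382562e-01, -2.72750405e-04,  2.37520198e-01],
       [-2.37520301e-01, -1.78261282e-03,  9.71380939e-01],
       [ 1.58462004e-04, -9.99998374e-01, -1.79638276e-03]]), 'wrist_force': array([-0.60915567,  0.083507  , -0.07488318]), 'moment': array([0.02591442, 0.03384053, 0.01980042]), 'gripper_width': 0.09180473325392971}
scene {'intrinsics': array([[408.48940151,   0.        , 307.47420791],
       [  0.        , 408.48940151, 195.90218224],
       [  0.        ,   0.        ,   1.        ]]), 'dist_coeffs': array([0.01659796, 0.        , 0.        , 0.        , 0.        ]), 'eye': array([1.11710124,
[... 1558 characters left out ...]
0.2304, -0.3255, -0.0026])]
bed [(0.98, [0.5417, 0.0271, 0.0007])]
corner_near_left [(0.56, [0.5134, 0.1081, 0.0486]), (0.56, [0.2795, -0.212, 0.0105]), (0.45, [0.5222, 0.1652, 0.0646])]
corner_near_right [(0.79, [0.4836, -0.0387, 0.0469])]
corner_far_left [(0.85, [0.6038, 0.0979, 0.05]), (0.82, [0.3511, -0.3154, 0.0107])]
corner_far_right [(0.9, [0.1792, -0.4383, 0.0097]), (0.83, [0.5713, -0.052, 0.0494]), (0.49, [0.3798, 0.4632, -0.0019])]
shim_near_left_pad [(0.56, [0.5227, 0.165, 0.0643])]
shim_near_right_pad [(0.57, [0.4732, -0.0956, 0.0632]), (0.36, [0.5183, 0.4886, 0.0019])]
shim_far_left_pad [(0.66, [0.6119, 0.1475, 0.0641])]
shim_far_right_pad [(0.58, [0.5651, -0.1127, 0.0623])]
1.1
```

View pics/scene0.png

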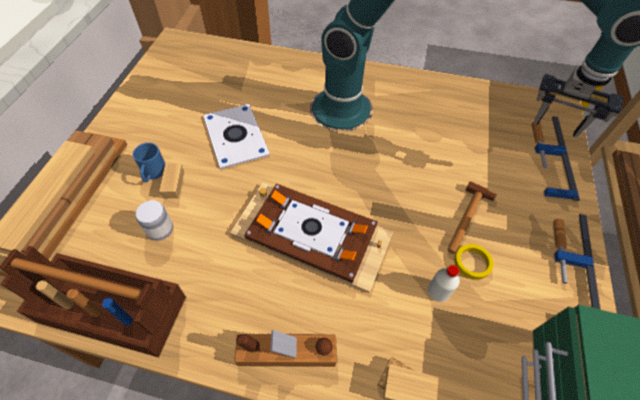

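View pics/top0.png

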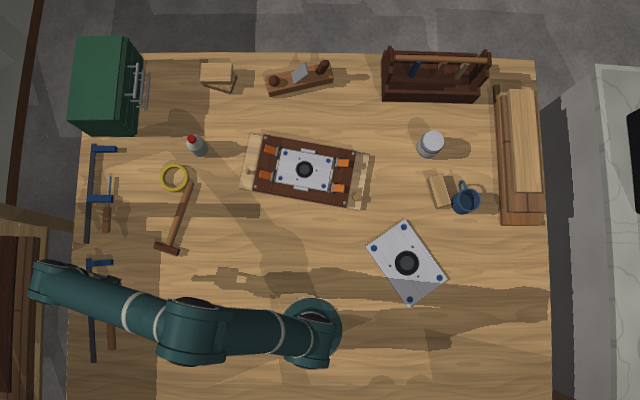

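The job plate is the one in the bed at top-camera pixels (305,170); the larger look-alike is at (407,263) on the open bench. The shims are orange tabs, two at each y end of the bed. I'll fit the bed pose, close the gripper and move above it.

```bash
cat > h.py <<'E'
from station import env, effector, solver, viewer, workorder, search_frame, tip_of
import numpy as np, cv2, json, os
from scipy.optimize import least_squares
P={}
for fx,sx in(("near",-1),("far",1)):
    for ly,sy in(("left",1),("right",-1)):
        P[f"corner_{fx}_{ly}"]=np.array([sx*.045,sy*.075,.048])
        P[f"shim_{fx}_{ly}_pad"]=np.array([sx*.045,sy*(.105+.029+.0015*0),.064])
def Rz(a): return np.array([[np.cos(a),-np.sin(a),0],[np.sin(a),np.cos(a),0],[0,0,1]])
def fit(obs,x0=(.542,.026,-.18)):
    # obs: list of (name, xyz)
    A=np.array([P[n] for n,_ in obs]);B=np.array([o for _,o in obs])
    f=lambda v:(((Rz(v[2])@A.T).T+[v[0],v[1],0]-B)[:,:2]/.004).ravel()
    r=least_squares(f,x0,loss="soft_l1")
    res=((Rz(r.x[2])@A.T).T+[r.x[0],r.x[1],0]-B)
    return r.x,res
def look(cams,x0=(.542,.026,-.18),gate=.02):
    obs=[]
    for c in cams:
        im,d=viewer.read_camera(c)
        for n in P:
            q=Rz(x0[2])@P[n]+[x0[0],x0[1],0]
            for r in tip_of(c,n):
                if np.hypot(*(np.array(r["at"])-q)[:2])<gate: obs.append((n,r["at"]));break
    return obs,im
def rot(yaw):
    c,s=np.cos(yaw),np.sin(yaw)
    return np.array([[s,0,c],[-c,0,s],[0,-1,0]])
E
python3 - <<'E'
from h import *
obs,_=look(["scene","top"])
# add first-call readings
x,res=fit(obs); print(len(obs),x); print(np.round(res*1000,1).tolist())
effector.grasp(10)
R=rot(x[2])
p=Rz(x[2])@np.array([-.0,0,0])+[x[0],x[1],.20]
env.reach(p,R)
s=env.sense(); print(s["t"],s["ee_pos"],s["gripper_width"],s["wrist_force"])
obs2,im=look(["wrist"],x); cv2.imwrite("pics/w1.png",im[:,:,::-1])
x2,r2=fit(obs2,x); print(len(obs2),x2); print(np.round(r2*1000,1).tolist())
xa,_=fit(obs+obs2,x); print(xa, env.sense()["t"]); json.dump(list(xa),open("pose.json","w"))
E
```

```text
16 [ 0.54164848  0.02710385 -0.17845257]
[[-2.7, -0.3, 2.0], [0.6, 2.4, 2.3], [-4.8, -1.1, -0.1], [2.6, -0.5, -5.0], [4.6, 0.0, -1.0], [-0.2, -2.5, 2.1], [-2.2, 0.6, 0.5], [0.7, -0.5, -3.7], [-0.8, 2.0, 2.3], [1.5, 1.8, 2.8], [4.0, 2.9, 1.2], [2.0, -1.5, 1.4], [-1.7, -6.2, -3.3], [-1.8, 0.1, -1.2], [-0.9, -0.6, -1.4], [-0.4, 1.3, 2.0]]
5.8833 [0.54168544 0.02835842 0.19988212] 0.00044676925472857424 [-0.11329844 -0.26419659  0.01774387]
4 [ 0.54386525  0.02610281 -0.17682523]
[[-1.2, 3.7, 0.3], [1.6, -0.1, -1.9], [0.7, 0.1, 5.3], [-1.0, -3.7, -0.2]]
[ 0.54214323  0.02692886 -0.17844892] 6.3333
```

View pics/w1.png

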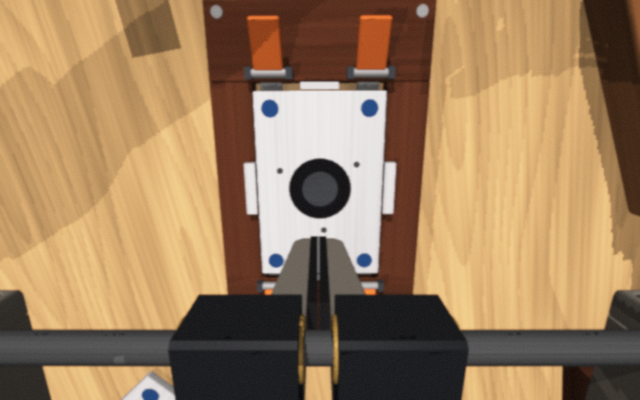

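The wrist view shows the plate in its bed, with dots at (270,108), (370,108), (276,260) and (364,260), shims standing, and shut narrow fingertips at (318,245). The pose agrees between cameras, so I'll probe the first corner.

```bash
cat >> h.py <<'E'
def probe(name,x,zmin=.0425,fmax=9.,step=.001,z0=.053,travel=.085):
    R=rot(x[2]); q=Rz(x[2])@P[name]+[x[0],x[1],0]
    env.movel([q[0],q[1],travel],frame=R,rate=.2)
    env.movel([q[0],q[1],z0+.004],rate=.1)
    env.pause(.1); f0=env.sense()["wrist_force"]; z=z0; log=[]
    while z>=zmin-1e-9:
        env.movel([q[0],q[1],z],rate=.02)
        s=env.sense(); f=s["wrist_force"]-f0
        log.append((round(s["t"],2),round(z*1e3,1),round(s["ee_pos"][2]*1e3,2),round(float(f[2]),2),round(float(np.hypot(f[0],f[1])),1)))
        if f[2]>fmax: break
        z-=step
    return log,q
E
python3 - <<'E'
from h import *
x=json.load(open("pose.json"))
log,q=probe("corner_near_left",x)
for l in log: print(l)
env.movel([q[0],q[1],.085],rate=.15); print(env.sense()["t"])
E
```

```text
(8.09, 53.0, np.float64(52.99), -0.49, 0.3)
(8.34, 52.0, np.float64(51.97), 1.02, 0.8)
(8.59, 51.0, np.float64(50.93), 0.78, 0.4)
(8.84, 50.0, np.float64(49.94), -0.32, 0.4)
(9.09, 49.0, np.float64(48.93), -0.32, 0.5)
(9.34, 48.0, np.float64(48.14), 2.48, 1.2)
(9.59, 47.0, np.float64(47.09), 2.56, 1.3)
(9.84, 46.0, np.float64(46.01), 3.55, 0.6)
(10.09, 45.0, np.float64(44.95), 3.29, 1.0)
(10.34, 44.0, np.float64(44.36), 8.32, 2.6)
(10.59, 43.0, np.float64(44.12), 16.21, 5.5)
11.025
```

Near left clearly sinks: contact at 48.1 mm, only about 3 N down to 45 mm, then a hard stop near 44.1 mm. I'll press one other corner as a reference.

Run:
```python
from h import *
x=json.load(open("pose.json"))
log,q=probe("corner_near_right",x,z0=.050)
for l in log: print(l)
env.movel([q[0],q[1],.10],rate=.2); print(env.sense()["t"])
# back over near-left side, look
R=rot(x[2]); q=Rz(x[2])@np.array([-.045,.10,0])+[x[0],x[1],.2]
env.movel(q,frame=R,rate=.3)
for c in("wrist","scene"):
    im,_=viewer.read_camera(c); cv2.imwrite(f"pics/{c}2.png",im[:,:,::-1])
    print([(r["score"],r["at"]) for r in tip_of(c,"shim_near_left_pad")][:3])
print(env.sense()["t"])
```

```text
(12.83, 50.0, np.float64(50.03), -0.12, 0.6)
(13.08, 49.0, np.float64(49.0), -0.76, 0.5)
(13.33, 48.0, np.float64(48.44), 5.08, 1.5)
(13.58, 47.0, np.float64(48.36), 17.54, 5.5)
14.0
[(0.94, [0.5257, 0.1644, 0.0653])]
[(0.43, [0.5217, 0.165, 0.0624])]
15.025
```

View pics/wrist2.png

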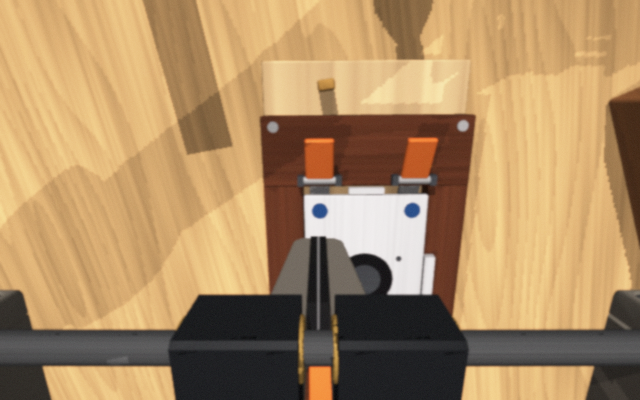

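Near right is solid: contact at about 48.4 mm and 17 N with no give. So near left is the gap corner. In the wrist view its shim, at (319,160), still stands under the tool axis; the block at (326,85) is the depth bar, well clear. Next I'll press that shim.

Run:
```python
from h import *
x=json.load(open("pose.json"))
R=rot(x[2]); q=Rz(x[2])@np.array([-.045,.136,0])+[x[0],x[1],0]
env.movel([q[0],q[1],.10],frame=R,rate=.2)
env.movel([q[0],q[1],.075],rate=.1); env.pause(.1)
f0=env.sense()["wrist_force"]; z=.070
while z>.0445:
    env.movel([q[0],q[1],z],rate=.02); s=env.sense(); f=s["wrist_force"]-f0
    print(round(s["t"],2),round(z*1e3,1),round(s["ee_pos"][2]*1e3,2),np.round(f,1))
    if f[2]>22: break
    z-=.002
env.pause(.3)
env.movel([q[0],q[1],.20],rate=.2); print(env.sense()["t"])
im,d=viewer.read_camera("wrist"); cv2.imwrite("pics/w3.png",im[:,:,::-1])
print([(r["score"],r["at"]) for r in tip_of("wrist","shim_near_left_pad")][:3])
```

```text
16.61 70.0 69.95 [ 0.2  0.5 -1.2]
16.86 68.0 68.25 [-1.4  2.1  2. ]
17.11 66.0 66.39 [-0.6  3.7  3.1]
17.36 64.0 64.44 [1.8 2.8 4.1]
17.61 62.0 62.01 [-0.5  1.4  1.9]
17.86 60.0 59.99 [1.1 1.  1.3]
18.11 58.0 57.97 [1.3 2.1 2.3]
18.36 56.0 55.94 [0.3 1.7 1.7]
18.61 54.0 53.9 [0.9 1.7 3.1]
18.86 52.0 51.9 [0.1 1.7 2.2]
19.11 50.0 49.86 [0.1 1.1 2.3]
19.36 48.0 49.3 [-3.2  2.  16. ]
19.61 46.0 49.1 [-8.8 -0.2 34.5]
20.825
[(0.58, [0.5231, 0.1678, 0.0485])]
```

View pics/w3.png

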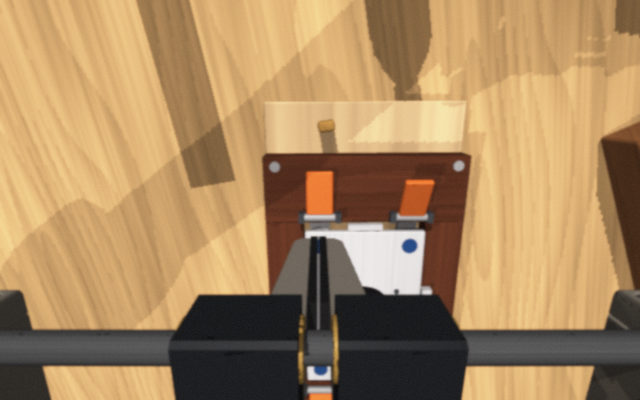

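The near left tab at (319,192) now looks flat: longer and brighter than the far left one at (416,198). The fingers met a hard stop at 49.1 mm, the height given for flat. I'll back off and check the tabs and plate in depth.

Run:
```python
from h import *
x=json.load(open("pose.json"))
R=rot(x[2]); q=Rz(x[2])@np.array([-.12,-.03,0])+[x[0],x[1],.30]
env.movel(q,frame=R,rate=.25)
def cloud(c):
    s=env.sense(); im,d=viewer.read_camera(c); I=viewer.camera_info(c)
    v,u=np.nonzero(d>0); z=d[v,u]
    n=cv2.undistortPoints(np.c_[u,v].astype(np.float64)[:,None],I["intrinsics"],np.array(I["dist_coeffs"]))[:,0]
    pc=np.c_[n[:,0]*z,-n[:,1]*z,-z]
    if c=="wrist":
        T=I["T_tool_cam"]; w=(pc@T[:3,:3].T+T[:3,3])@s["tcp_rot"].T+s["ee_pos"]
    else: w=pc@np.array(I["rotation"]).T+I["eye"]
    return im,(w-[x[0],x[1],0])@Rz(x[2])
for c in("wrist","scene","top"):
    im,b=cloud(c); cv2.imwrite(f"pics/{c}4.png",im[:,:,::-1])
    for n in P:
        m=np.hypot(*(b[:,:2]-P[n][:2]).T)<.006
        r=[y["at"][2] for y in tip_of(c,n) if np.hypot(*((np.array(y["at"])-[x[0],x[1],0])@Rz(x[2])-P[n])[:2])<.02] if "pad" in n else ""
        print(c,n,m.sum(),np.round(np.median(b[m,2])*1e3,1) if m.any() else None,r)
print(env.sense()["t"])
```

```text
wrist corner_near_left 95 47.6 
wrist shim_near_left_pad 103 47.7 [0.046]
wrist corner_near_right 65 47.3 
wrist shim_near_right_pad 75 63.3 [0.0616]
wrist corner_far_left 92 47.3 
wrist shim_far_left_pad 119 63.5 [0.0659]
wrist corner_far_right 66 47.3 
wrist shim_far_right_pad 79 63.2 []
scene corner_near_left 12 49.0 
scene shim_near_left_pad 14 47.6 []
scene corner_near_right 9 50.4 
scene shim_near_right_pad 12 63.7 [0.0713]
scene corner_far_left 16 49.4 
scene shim_far_left_pad 13 65.1 [0.0622]
scene corner_far_right 13 48.7 
scene shim_far_right_pad 12 67.2 [0.0672]
top corner_near_left 8 47.2 
top shim_near_left_pad 10 52.3 [0.0511]
top corner_near_right 0 None 
top shim_near_right_pad 10 65.1 [0.0623]
top corner_far_left 0 None 
top shim_far_left_pad 10 63.4 [0.065]
top corner_far_right 9 47.3 
top shim_far_right_pad 9 63.2 [0.0602]
22.6583
```

View pics/scene4.png

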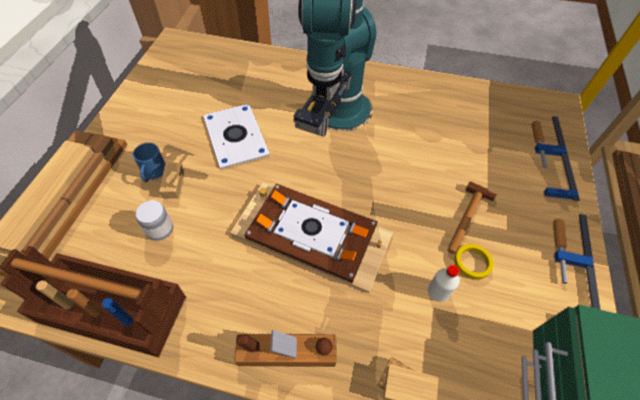

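Run:
```python
from h import *
x=json.load(open("pose.json"))
s=env.sense(); im,d=viewer.read_camera("wrist"); I=viewer.camera_info("wrist")
v,u=np.nonzero(d>0); z=d[v,u]
n=cv2.undistortPoints(np.c_[u,v].astype(np.float64)[:,None],I["intrinsics"],np.array(I["dist_coeffs"]))[:,0]
T=I["T_tool_cam"]; w=(np.c_[n[:,0]*z,-n[:,1]*z,-z]@T[:3,:3].T+T[:3,3])@s["tcp_rot"].T+s["ee_pos"]
b=(w-[x[0],x[1],0])@Rz(x[2])
for nm,sx,sy in(("nl",-1,1),("fl",1,1),("nr",-1,-1),("fr",1,-1)):
    y=b[:,1]*sy; m=(abs(b[:,0]-sx*.045)<.008)&(y>.117)&(y<.140)
    print(nm,m.sum(),"slope angle",np.arctan(np.polyfit(y[m],b[m,2],1)[0]))
m=(abs(b[:,0])<.055)&(abs(b[:,1])<.085)&(np.hypot(b[:,0],b[:,1])>.03)
c=np.linalg.lstsq(np.c_[b[m,:2],np.ones(m.sum())],b[m,2],rcond=None)[0];print("plate",c)
```

```text
nl 328 slope angle 0.003674142170755467
fl 389 slope angle 0.4480567434094343
nr 257 slope angle 0.5153080394328569
fr 259 slope angle 0.426407000479748
plate [-2.44031377 -0.43416283  0.11202649]
```

Run:
```python
from h import *
workorder.finish_job(); print(env.sense()["t"])
```

```text
the job is handed in; nothing more can be done
the job is handed in; nothing more can be done
```

The rocking corner is near left. I pressed its orange shim fully flat, backed the gripper off 0.3 m above the bench, and handed the job in. The clock last read 22.7 s of the 48 s allowed.

- **Finding the corner:** Near left sank from about 48.1 mm to a hard stop at 44.1 mm, with only about 3 N over most of that. That is a little under the 4 to 7 N and 5 mm in the description. Near right, pressed as a comparison, held firm at 48.4 mm under 17 N. I did not press the two far corners.
- **The pressed shim:** The fingers met a hard stop at 49.1 mm, the height given for flat. Wrist depth afterwards showed the tab sloping 0.004 rad.
- **The other shims:** The wrist camera put their pressing points at 63.2 to 63.5 mm, so they are standing. Their measured slopes were 0.43 to 0.52 rad.
- **The plate:** Wrist depth showed all four dots at 47.3 to 47.6 mm, so it lies level.
- **Everything else:** The last scene picture shows nothing moved, judged by eye only.

**Checks that disagreed:**
- The top camera's coarse depth gave 52.3 mm for the flat tab.
- Scene depth was off by up to 3 mm.
- The final plane fit to the plate came out meaningless, probably because the gripper was in view, so I relied on the dot heights instead.

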